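# Set the drip feed of a wet glass grinder

### The arm

A 6-joint arm with a two-finger parallel gripper is mounted at the origin on the work surface. World frame = base frame: x ahead of the robot, y to its left, z up, the work surface at z = 0. Lengths are in m, angles in rad, forces in N, time in s.
With the tool pointing down it reaches from about 0.325 to 0.9 m from the base axis. Payload 3.5 kg.
Tool frame: the origin (TCP) lies midway between the tips of the shut fingers; the grasp point (between the pads) lies bot.hold_point_z behind it (bot.hold_point_z is the distance from the TCP to the grasp point, in m); z points along the fingers, y is the line along which they close (so a half turn about z gives the same grasp; the last joint's range is limited). The gripper opens to 85 mm and grips with 20 to 120 N. Pads are 22 mm wide; open, the fingers measure 114 mm over their backs; the gripper's body (76 mm by 85 mm) begins 54 mm behind the grasp point. The pads swing forward as they close: fully open they stand 13 mm farther back than shut.
Start: joints at [-1.379, 0.276, -0.026, 1.268, 0, 1.467], TCP at [0.182, -0.598, 0.231] pointing down, gripper open.
Joint ranges: [-3.12, 3.12], [-0.85, 1.88], [-1.08, 1.24], [-1.95, 2.15], [-1.57, 1.53], [-3.14, 3.14]. Speed limits (rad/s): [2.57, 2.57, 3.14, 3.14, 3.14, 3.14].

### API

Orientations are given as a rotation vector (axis times angle).
In Python, from workcell import bot, viewer gives the robot as it stands (bot), with the cameras (viewer).
- The arm moves only by the shell command python3 shift.py [FORCE], which reads ROWS from standard input. ROWS is a JSON list of rows, 1 to 10 of them, each an object with the fields aperture (the finger opening in m), d (a list: dx, dy, dz in parts of the range, where 1.0 means 0.4 m), turn (a turn about the tool's z in a scale on which 1.0 is pi rad); a field left out counts as zero (the opening has to be given); each row is the pose to reach, as a shift and turn from the pose commanded when the command began, along the tool's axes at that moment; what a row does not reach only later rows make up. A row lasts 1/10 s, in which the tool goes at most 0.05 m and 0.15 rad, less where a joint would pass 70% of its speed; a pose out of reach is approached as far as the arm can. The fingers move at their own pace and stop on an object; FORCE is the grip in N (left out, the last holds). Time passes only in rows, so rows that do not move let the fingers close. It prints the time, the measured TCP pose, the force, the opening and the grip force at its end. A shift or turn number past 1, either way, is cut back to 1. Input that does not fit is refused with a message, and nothing moves.
- bot.sense(): the state, without advancing time (a new reading comes with each control period).
- viewer.get_image(name): name is "side" or "top" or "wrist"; returns a dict with "image" (480x640x3 uint8, blue, green, red), "fx", "fy", "cx", "cy" (pixels), "D" ([k1, k2, p1, p2, k3] as OpenCV has them; the pictures are not rectified), "view" (4x4, takes a point from world to camera coordinates); the wrist camera has in their place "T_tool_cam" (4x4, takes a point from camera to tool coordinates, whose origin is the TCP and whose axes are the flange's). Camera axes: x right, y up, looking along -z (the intrinsics and any distortion apply to the point x, -y, -z); pixel columns grow to the right and rows downward; lengths in m; the calibration is good to about 2 mm. A picture is of the moment at which its call begins: read the wrist's pose just before it. There is no depth.
- bot.finish_job(): hands the job in; it is judged then, once.
The state is a dict: "t": time; "qpos": joint angles; "joint_vel": joint speeds; "joint_efforts": joint torques, N m; "position": TCP position; "eef_rot": TCP orientation; "ft_force": force on the tool from outside, world axes, zero at the start; "wrist_torque": the same for the moment, N m; "opening": finger opening in m; "finger_force": force on a finger pad.
Only numpy, scipy, OpenCV 4.12 (cv2) and the standard library are available. Lean on these libraries where they do the work, as an engineer would, in place of code of your own. Each camera call takes 0.05 s, during which the arm holds its last target. There are 200 camera calls.

### The job

Get the drip feed of the wet grinder ready: first swing its arm in until the nozzle stands over the brass cap at the centre of the wheel, then screw the knurled thumbscrew on top of the feeder clockwise until the needle seats, and back it off a quarter turn. Finish while still gripping the thumbscrew at that setting, so that it cannot creep while I nip up the lock nut under it, and leave everything else on the bench where it is.

Things in the scene. Friction and masses are not known exactly. Their poses are not given: they have to be found in the camera images.
- grinder: Tabletop flat-lap glass grinder, fixed: blue housing 360 x 300 x 60 mm with a round black splash pan (256 mm across, rim 110 mm above the bench) and a 200 mm wheel lying flat in it (top 97 mm). Origin: at bench level under the wheel's centre. x points from there to the drip feed's pillar, away from the robot; z up. The housing spans x -150 to 210 mm, y -150 to 150 mm.
- wheel_cap (a point): Centre of the brass cap (32 mm across) in the middle of the grinding wheel, on its top, 104 mm above the bench: the nozzle has to stand over it.
- feeder_pivot (a point): Point on the upright axis about which the feeder's arm swings: the steel pillar (16 mm thick, top 180 mm above the bench) behind the wheel, 170 mm along the grinder's x axis from the wheel's centre; the point is at the arm's height, 161 mm above the bench.
- feeder (a joint): Angle of the feeder's swing arm about the pillar, rad, growing anticlockwise seen from above. 0: nozzle exactly over the wheel cap. Starts parked at +0.6 to +1.0, on the grinder's -y side (robot's right); range -0.5 to 1.3. No stop or detent at 0; stays where left, held by friction of about 0.35 N m (2 N at the nozzle).
- nozzle (a point): Tip of the brass nozzle under the drip feeder, 126 mm above the bench, 170 mm from the pillar's axis. Above it on the same upright axis: clear reservoir (58 mm across over its brass caps, top cap at 246 mm), steel hexagon lock nut (23 mm over corners, top 261 mm) and thumbscrew. The arm is a flat aluminium bar 18 mm wide, 10 mm thick, at 161 mm height.
- thumbscrew: Knurled brass thumbscrew on top of the drip feeder: upright cylinder 32 mm in diameter, 24 mm high, with a red line on its top from axis to rim (along its own -x). Origin: its centre, 285 mm above the bench, on the nozzle's axis. Gripped across its diameter from above; fingertips must stay above the lock nut's top (261 mm). Does not rise noticeably as it turns.
- needle (a joint): Angle by which the needle is open, rad, relative to the feeder: 0 = seated (a firm stop, turning clockwise seen from above closes), grows anticlockwise; a quarter turn open is 1.57. It starts somewhere between 0.9 and 2.6; range 0 to 4.6. Turns with friction of about 0.07 N m and stays where left.
- casting: Green cast-glass figure like a bottle, 92 mm in diameter, 195 mm high, standing on the bench at the grinder's +y side; a bystander. Origin: centre of its foot.
- deck_pad: Hand sanding pad, yellow with a black face, 90 x 56 x 25 mm, lying on the grinder's deck (60 mm above the bench) beside the pillar; a bystander. Origin: centre of its underside.
- bench_pad: A second such pad, 90 x 56 x 25 mm, on the bench to the left; a bystander. Origin: centre of its underside.
- spanner: Steel spanner 150 mm long, lying on the bench at the grinder's -y side; a bystander. Origin: middle of its underside.
- tumbler: Clear drinking glass 74 mm across, 100 mm high, on the bench to the right; a bystander. Origin: centre of its foot.
- squeeze_bottle: White plastic bottle 52 mm across, 160 mm high, on the bench to the left; a bystander. Origin: centre of its foot.

How it is judged:
By the outcome, as a careful person would: the job done as asked, in the order asked, and still so for the second after the job is handed in, while the arm keeps its last pose, push and grip.
It also fails if it takes over 61 s, if anything falls off the work surface, if the arm or the gripper's body presses on something with over 40 N, if the wrist force passes 120 N, or if a joint passes its speed limit or range.

## Working session

There is one attempt and no reset: what is moved stays moved. The work goes in short steps, Python scripts to look and compute and a shell command to move; the robot and the scene stay as the last step left them, time stands still between calls to the robot, and variables do not carry over. Pictures are saved under pics/ and viewed, at most 10 in all, crops included, and the job is handed in when it is done.

```bash
ls; mkdir -p pics; cat > h.py <<'E'
import numpy as np,cv2
from workcell import bot, viewer
from scipy.spatial.transform import Rotation as R
def grab(n):
    s=bot.sense(); d=viewer.get_image(n); d['s']=s
    if 'view' in d: d['Twc']=np.linalg.inv(np.array(d['view']))
    else:
        T=np.eye(4);T[:3,:3]=R.from_rotvec(s['eef_rot']).as_matrix();T[:3,3]=s['position'];d['Twc']=T@np.array(d['T_tool_cam'])
    d['K']=np.array([[d['fx'],0,d['cx']],[0,d['fy'],d['cy']],[0,0,1.]]);d['D']=np.array(d['D'],float);return d
def ray(d,u,v):
    p=cv2.undistortPoints(np.array([[[u,v]]],float),d['K'],d['D'])[0,0]
    w=d['Twc'][:3,:3]@np.array([p[0],-p[1],-1.]);return d['Twc'][:3,3],w/np.linalg.norm(w)
def onz(d,u,v,z):
    o,w=ray(d,u,v);return o+w*(z-o[2])/w[2]
def cross(*rs):
    A=sum(np.eye(3)-np.outer(w,w) for o,w in rs);b=sum((np.eye(3)-np.outer(w,w))@o for o,w in rs);X=np.linalg.solve(A,b)
    return X,[np.linalg.norm((np.eye(3)-np.outer(w,w))@(X-o)) for o,w in rs]
def proj(d,X):
    c=(np.linalg.inv(d['Twc'])@np.append(X,1))[:3];c=c*[1,-1,-1]
    return cv2.projectPoints(c.reshape(1,3),np.zeros(3),np.zeros(3),d['K'],d['D'])[0][0,0]
E
python3 - <<'E'
from h import *
for n in ['top','side','wrist']:
    d=grab(n);cv2.imwrite(f'pics/{n}0.png',d['image']);print(n,d['Twc'].round(3).tolist(),d['fx'])
print(bot.sense(),bot.hold_point_z)
E
```

```text
pics
shift.py
workcell.py
top [[0.015, 0.999, -0.051, 0.475], [-1.0, 0.016, 0.012, 0.009], [0.013, 0.051, 0.999, 1.491], [0.0, 0.0, 0.0, 1.0]] 445.23499038188163
side [[1.0, 0.009, 0.026, 0.594], [0.015, 0.594, -0.804, -1.283], [-0.022, 0.804, 0.594, 1.155], [0.0, 0.0, 0.0, 1.0]] 545.4879333771103
wrist [[0.29, 0.913, 0.286, 0.255], [-0.957, 0.277, 0.086, -0.575], [-0.001, -0.299, 0.954, 0.372], [0.0, 0.0, 0.0, 1.0]] 393.2892898092973
{'t': 0.15, 'qpos': array([-1.37935811e+00,  2.77005000e-01, -2.75765490e-02,  1.26801773e+00,
        6.72361731e-06,  1.46739516e+00]), 'joint_vel': array([-0.00075739, -0.00308788,  0.00340676, -0.00071595, -0.00052825,
        0.00104909]), 'joint_efforts': array([ 6.10477309e-04, -4.46057796e+01,  2.95638978e+01,  1.05617166e-02,
       -8.29577789e-05, -1.09558391e-05]), 'position': array([ 0.18148863, -0.59741711,  0.23038254]), 'eef_rot': array([-3.10573504e+00, -4.61192303e-01,  1.14006663e-04]), 'ft_force': array([-0.47012632, -0.24875425,  0.2981156 ]), 'wrist_torque': array([ 0.02467443, -0.00663711,  0.02471901]), 'finger_force': 0.0, 'opening': 0.08522459605586334} 0.0187
```

View pics/top0.png

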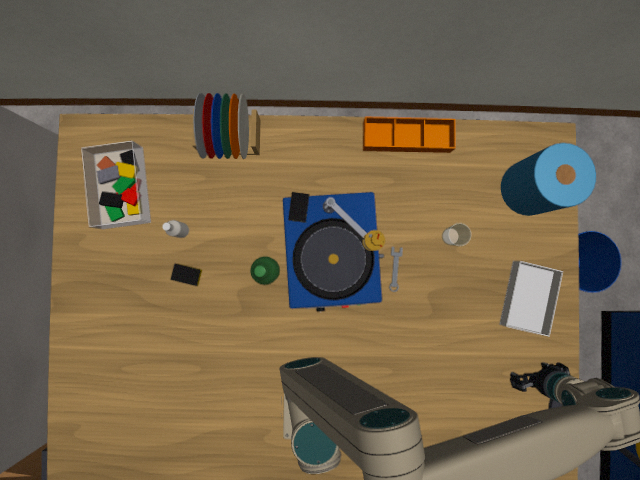

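View pics/side0.png

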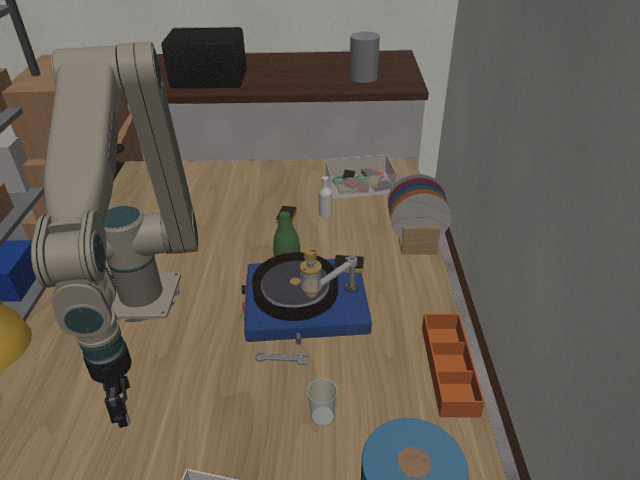

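The top view shows the cap near (333,259), the pillar top near (330,203) and the thumbscrew near (377,239). In the side view the same three are near (295,281), (352,260) and (311,255). Next I'll refine these with masks and crops.

```bash
cat > m.py <<'E'
from h import *
t=grab('top');s=grab('side')
cv2.imwrite('pics/crop1.png',np.hstack([cv2.resize(t['image'][190:280,320:400],(400,450),interpolation=2),cv2.resize(s['image'][240:320,280:360],(400,450),interpolation=2)]))
def blobs(d,x0,x1,y0,y1):
    h=cv2.cvtColor(d['image'],cv2.COLOR_BGR2HSV)
    m=cv2.inRange(h,(14,120,90),(32,255,255));k=np.zeros_like(m);k[y0:y1,x0:x1]=m[y0:y1,x0:x1]
    n,l,st,c=cv2.connectedComponentsWithStats(k)
    return [(c[i].round(1).tolist(),st[i].tolist()) for i in range(1,n) if st[i,4]>8]
print(blobs(t,310,395,210,290));print(blobs(s,270,370,235,320))
a=onz(t,333,259,.104);print('cap',a,cross(ray(t,333,259),ray(s,295,281.5)))
print('pillar',onz(t,330,203,.18),cross(ray(t,330,203),ray(s,352,259)))
print('screw',cross(ray(t,378,238),ray(s,311,252)))
E
python3 m.py
```

```text
[([383.0, 243.0], [363, 210, 32, 80, 1310]), ([333.0, 258.6], [328, 254, 11, 10, 84])]
[([310.0, 262.1], [300, 247, 22, 27, 293]), ([346.6, 270.3], [344, 269, 5, 3, 10]), ([358.7, 270.4], [355, 269, 8, 4, 30]), ([294.8, 280.8], [290, 278, 10, 7, 50]), ([311.9, 292.2], [306, 291, 13, 3, 16])]
cap [ 0.4883325  -0.05086394  0.104     ] (array([ 0.49019666, -0.05099188,  0.0974274 ]), [np.float64(0.0018090520381762653), np.float64(0.0018090520381760723)])
pillar [ 0.65323527 -0.03645665  0.18      ] (array([ 0.65759795, -0.03669883,  0.1691715 ]), [np.float64(0.002870074380082703), np.float64(0.0028700743800826444)])
screw (array([ 0.54609174, -0.16334629,  0.29391556]), [np.float64(0.0011103488339194534), np.float64(0.0011103488339194072)])
```

View pics/crop1.png

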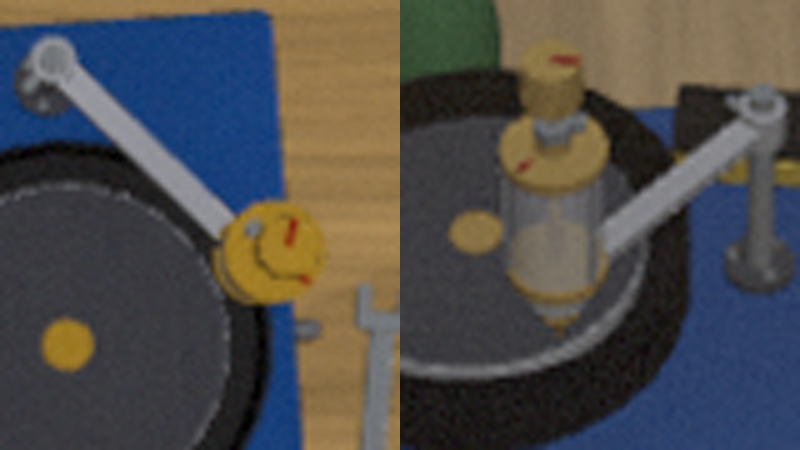

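The left crop puts the pillar top at (331.0,201.4) and the thumbscrew top at (378.2,239.2). The right crop gives screw top (310.2,249.4), pillar top (352.8,257.8) and cap (295,281.2). Distances and heights roughly agree with the text. Next: move above the screw for a wrist look.

```bash
cat > go.py <<'E'
from h import *
import sys
def rel(X,yawx=None):
    s=bot.sense();M=R.from_rotvec(s['eef_rot']).as_matrix()
    y=np.arctan2(M[1,0],M[0,0])
    print('pos',s['position'].round(4),'yawx',round(y,4),'tilt',M[:,2].round(4),'q6',s['qpos'][5].round(3),'t',s['t'],'F',s['ft_force'].round(2),'Tq',s['wrist_torque'].round(3),'open',round(s['opening'],4))
    if X is not None: print('shift',(M.T@(np.array(X)-s['position'])).round(4))
    if yawx is not None: print('turn',round(y-yawx,4))
E
python3 - <<'E'
from h import *
from go import rel
t=grab('top');s=grab('side')
C=cross(ray(t,333,258.6),ray(s,294.9,281));P=cross(ray(t,331,201.4),ray(s,352.8,257.8));S=cross(ray(t,378.2,239.2),ray(s,310.2,249.4))
print(C,P,S)
for n,z,X in(('cap',.104,(333,258.6)),('pil',.18,(331,201.4)),('scr',.297,(378.2,239.2))):print(n,onz(t,*X,z))
a=np.arctan2(*(S[0]-P[0])[[1,0]]);print(a,np.linalg.norm((S[0]-P[0])[:2]))
rel([S[0][0],S[0][1],.36],np.arctan2(*(S[0]-P[0])[[1,0]]))
E
```

```text
(array([ 0.49070703, -0.05095109,  0.09940214]), [np.float64(0.0010865184122326387), np.float64(0.0010865184122326765)]) (array([ 0.66059724, -0.03941725,  0.17587662]), [np.float64(0.0019487850315505792), np.float64(0.00194878503155035)]) (array([ 0.5433205 , -0.16270618,  0.30182598]), [np.float64(0.0020156332276721495), np.float64(0.0020156332276719913)])
cap [ 0.48957723 -0.05084702  0.104     ]
pil [ 0.6580573  -0.03935651  0.18      ]
scr [ 0.5415759  -0.16354671  0.297     ]
-2.331207776704844 0.17015873803495246
pos [ 0.1815 -0.5979  0.231 ] yawx 0.2947 tilt [-1.e-04  5.e-04 -1.e+00] q6 1.467 t 0.35 F [-0.94  0.17  0.55] Tq [ 0.006  0.025 -0.035] open 0.0853
shift [ 0.4726 -0.3114 -0.1288]
turn 2.6259
```

The manual's scale: shifts go in shares of 0.4 m and turns go in shares of pi rad. Converting my numbers, 0.31 m is 0.775, 0.27 m is 0.675, -1.4 rad is -0.4456.

```bash
echo '[{"aperture":0.085, "d":[0, 0, -0.1125], "turn":-0.0318}, {"aperture":0.085, "d":[0, 0, -0.225], "turn":-0.0637}, {"aperture":0.085, "d":[0.075, -0.05, -0.3225], "turn":-0.1114}, {"aperture":0.085, "d":[0.175, -0.115, -0.3225], "turn":-0.1592}, {"aperture":0.085, "d":[0.275, -0.18, -0.3225], "turn":-0.2069}, {"aperture":0.085, "d":[0.375, -0.25, -0.3225], "turn":-0.2546}, {"aperture":0.085, "d":[0.475, -0.315, -0.3225], "turn":-0.3024}, {"aperture":0.085, "d":[0.575, -0.38, -0.3225], "turn":-0.3501}, {"aperture":0.085, "d":[0.675, -0.445, -0.3225], "turn":-0.3979}, {"aperture":0.085, "d":[0.775, -0.5125, -0.3225], "turn":-0.4456}]' | python3 shift.py; python3 -c "
from go import *
rel([.5425,-.163,.36],-2.331)"
```

```text
t: 1.35
position: [0.4196, -0.3102, 0.3605]
eef_rot: [2.072, 2.36, -0.0]
ft_force: [-0.3, -0.7, -0.4]
opening: 0.0853
finger_force: 0.0
pos [ 0.4196 -0.3102  0.3605] yawx 1.7007 tilt [ 6.e-04 -5.e-04 -1.e+00] q6 0.68 t 1.35 F [-0.31 -0.73 -0.4 ] Tq [0.011 0.038 0.049] open 0.0853
shift [0.1301 0.1409 0.0005]
turn 4.0317
```

To row units: 0.141 m is 0.3525, 0.13 m is 0.325, -1.5 rad is -0.4775.

```bash
echo '[{"aperture":0.085, "d":[0.055, 0.0575, 0], "turn":-0.0477}, {"aperture":0.085, "d":[0.11, 0.1175, 0], "turn":-0.0955}, {"aperture":0.085, "d":[0.165, 0.175, 0], "turn":-0.1432}, {"aperture":0.085, "d":[0.22, 0.235, 0], "turn":-0.191}, {"aperture":0.085, "d":[0.275, 0.2925, 0], "turn":-0.2387}, {"aperture":0.085, "d":[0.325, 0.3525, 0], "turn":-0.2865}, {"aperture":0.085, "d":[0.325, 0.3525, 0], "turn":-0.3342}, {"aperture":0.085, "d":[0.325, 0.3525, 0], "turn":-0.382}, {"aperture":0.085, "d":[0.325, 0.3525, 0], "turn":-0.4297}, {"aperture":0.085, "d":[0.325, 0.3525, 0], "turn":-0.4775}]' | python3 shift.py >/dev/null; echo '[{"aperture":0.085, "turn":-0.0477}, {"aperture":0.085, "turn":-0.0955}, {"aperture":0.085, "turn":-0.1432}, {"aperture":0.085, "turn":-0.191}, {"aperture":0.085, "turn":-0.2387}, {"aperture":0.085, "turn":-0.2387}, {"aperture":0.085, "turn":-0.2387}]' | python3 shift.py; python3 -c "
from go import *
rel([.5425,-.163,.36],-2.331)
d=grab('wrist');np.save('w1.npy',d,allow_pickle=True);cv2.imwrite('pics/w1.png',d['image'])
print(proj(d,[.5425,-.163,.297]),proj(d,[.49,-.051,.104]),proj(d,[.659,-.0394,.18]))"
```

```text
t: 3.05
position: [0.5424, -0.1654, 0.3603]
eef_rot: [1.224, -2.894, 0.0]
ft_force: [-0.7, -0.5, 0.8]
opening: 0.0849
finger_force: 0.0
pos [ 0.5424 -0.1654  0.3603] yawx -2.3415 tilt [-0. -0. -1.] q6 -1.21 t 3.05 F [-0.65 -0.48  0.8 ] Tq [-0.037 -0.027 -0.001] open 0.0849
shift [-0.0017  0.0016  0.0003]
turn -0.0105
[323.33452314 257.46227223] [431.1158362  231.19061947] [324.50193637 378.56536235]
```

View pics/w1.png

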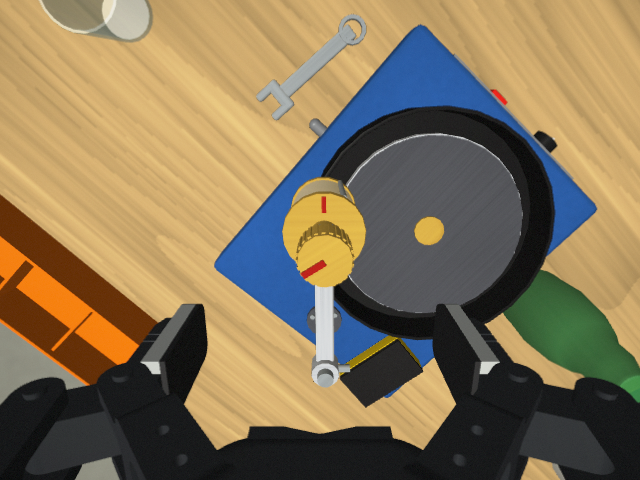

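The wrist view shows the screw top at about (325,261) with its red line towards (303,275). The cap is at (429,231) and the pillar top at (325,374), all within a few pixels of the prediction. I'll fuse the three views.

```bash
python3 - <<'E'
from go import *
t=grab('top');s=grab('side');w=np.load('w1.npy',allow_pickle=True).item()
for n,z,a,b,c in(('cap',.104,(333,258.6),(294.9,281),(429.3,231)),('pil',.18,(331,201.4),(352.8,257.8),(325,374.5)),('scr',.297,(378.2,239.2),(310.2,249.4),(325,261))):
    X,e=cross(ray(t,*a),ray(s,*b),ray(w,*c));print(n,X.round(4),np.round(e,4),'onz top',onz(t,*a,z).round(4),'side',onz(s,*b,z).round(4),'wrist',onz(w,*c,z).round(4))
h=cv2.cvtColor(w['image'],cv2.COLOR_BGR2HSV);m=cv2.inRange(h,(15,120,60),(32,255,255))[185:300,275:375]
n,l,st,cc=cv2.connectedComponentsWithStats(m);print(st[1:],cc[1:])
rel(None)
E
```

```text
cap [ 0.4909 -0.0508  0.0995] [0.0013 0.0009 0.0004] onz top [ 0.4896 -0.0508  0.104 ] side [ 0.4922 -0.0562  0.104 ] wrist [ 0.4912 -0.0525  0.104 ]
pil [ 0.66   -0.039   0.1746] [0.0013 0.0028 0.0016] onz top [ 0.6581 -0.0394  0.18  ] side [ 0.6623 -0.0442  0.18  ] wrist [ 0.6554 -0.0424  0.18  ]
scr [ 0.5429 -0.1624  0.3015] [0.0017 0.0024 0.0008] onz top [ 0.5416 -0.1635  0.297 ] side [ 0.545  -0.1561  0.297 ] wrist [ 0.5433 -0.1608  0.297 ]
[[   0    1    1    2    2]
 [   7    0   84  102 5817]] [[ 0.          1.5       ]
 [49.35465016 50.44645006]]
pos [ 0.5425 -0.1654  0.3603] yawx -2.34 tilt [-0. -0. -1.] q6 -1.211 t 3.2 F [-0.18 -0.4  -0.53] Tq [0.025 0.015 0.002] open 0.0852
```

To row units: 0.091 m is 0.2275, 0.002 m is 0.005.

```bash
echo '[{"aperture":0.085, "d":[-0.0075, 0.005, 0.075]}, {"aperture":0.085, "d":[-0.0075, 0.005, 0.15]}, {"aperture":0.085, "d":[-0.0075, 0.005, 0.2]}, {"aperture":0.085, "d":[-0.0075, 0.005, 0.2275]}, {"aperture":0.06, "d":[-0.0075, 0.005, 0.2275]}, {"aperture":0.045, "d":[-0.0075, 0.005, 0.2275]}, {"aperture":0.025, "d":[-0.0075, 0.005, 0.2275]}, {"aperture":0.025, "d":[-0.0075, 0.005, 0.2275]}, {"aperture":0.025, "d":[-0.0075, 0.005, 0.2275]}, {"aperture":0.025, "d":[-0.0075, 0.005, 0.2275]}]' | python3 shift.py 30; python3 -c "
from go import *
rel(None)
d=grab('wrist');cv2.imwrite('pics/w2.png',d['image'])"
```

```text
t: 4.2
position: [0.5439, -0.1621, 0.271]
eef_rot: [-1.227, 2.89, -0.003]
ft_force: [-0.1, 1.2, 5.7]
opening: 0.0308
finger_force: 30.2
pos [ 0.5439 -0.1621  0.271 ] yawx -2.3384 tilt [ 0.0026 -0.001  -1.    ] q6 -1.207 t 4.2 F [-0.13  1.23  5.65] Tq [0.147 0.228 0.023] open 0.0308
```

View pics/w2.png

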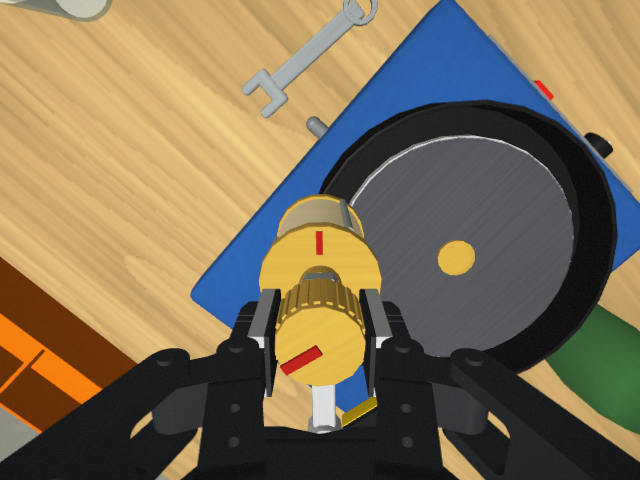

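The grip is good: the screw top is at (320,346), well between the pads. Now the swing along the arc, turning with the feeder.

To row units: 0.1153 m is 0.2883, 0.11 m is 0.275, 0.741 rad is 0.2359.

```bash
echo '[{"aperture":0.025, "d":[-0.0018, 0.0425, 0], "turn":0.0318}, {"aperture":0.025, "d":[-0.0075, 0.0845, 0], "turn":0.0637}, {"aperture":0.025, "d":[-0.0175, 0.1258, 0], "turn":0.0955}, {"aperture":0.025, "d":[-0.0318, 0.166, 0], "turn":0.1273}, {"aperture":0.025, "d":[-0.0498, 0.2043, 0], "turn":0.1592}, {"aperture":0.025, "d":[-0.0715, 0.2408, 0], "turn":0.191}, {"aperture":0.025, "d":[-0.097, 0.275, 0], "turn":0.2228}, {"aperture":0.025, "d":[-0.1083, 0.2883, 0], "turn":0.2359}, {"aperture":0.025, "d":[-0.1083, 0.2883, 0], "turn":0.2359}]' | python3 shift.py; python3 -c "
from go import *
rel([.4905,-.0515,.269])
for n in ['wrist','top','side']:
    d=grab(n);np.save(n+'3.npy',d,allow_pickle=True);cv2.imwrite(f'pics/{n}3.png',d['image'])"
```

```text
t: 5.15
position: [0.4897, -0.0499, 0.271]
eef_rot: [-0.098, 3.14, -0.001]
ft_force: [-4.2, 1.6, 8.5]
opening: 0.031
finger_force: 30.5
pos [ 0.4897 -0.0499  0.271 ] yawx -3.0793 tilt [ 4.e-04 -6.e-04 -1.e+00] q6 -0.295 t 5.15 F [-4.18  1.56  8.46] Tq [ 0.207  0.879 -0.082] open 0.031
shift [-0.0007 -0.0016  0.002 ]
```

View pics/wrist3.png

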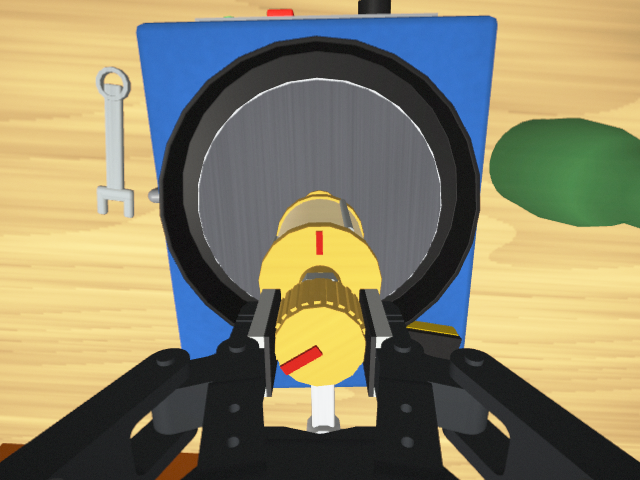

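View pics/side3.png

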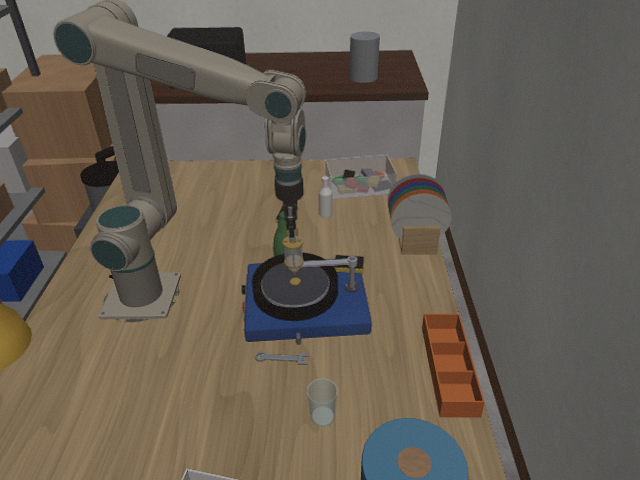

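The wrist view shows the feeder nearly centred on the wheel: ring columns 199 and 441, screw at column 320, red line unchanged relative to the feeder. The side view shows the nozzle over the cap at about (295,281). I'll check the number by fitting a circle to the wheel's ring.

```bash
cat > chk.py <<'E'
from go import *
from scipy.optimize import least_squares
d=np.load('wrist3.npy',allow_pickle=True).item()
g=cv2.cvtColor(d['image'],cv2.COLOR_BGR2GRAY).astype(float)
pts=[]
c0=proj(d,[.4905,-.0515,.097])
for a in np.arange(np.pi*.9,np.pi*2.1,.03):
    b=[.4905,-.0515,.097]; rr=np.arange(.094,.105,.0003)
    # a in the wheel plane, 0 = world +y ... via camera-facing half
    P=np.array([proj(d,[.4905+r*np.sin(a),-.0515+r*np.cos(a),.097]) for r in rr]);
    if P.min()<1 or (P[:,0]>638).any() or (P[:,1]>300).any():continue
    v=[g[int(round(y)),int(round(x))] for x,y in P];i=int(np.argmax(v))
    if v[i]>150: pts.append(onz(d,*P[i],.097)[:2])
pts=np.array(pts);f=least_squares(lambda p:np.hypot(*(pts-p[:2]).T)-p[2],[.49,-.05,.1],loss='soft_l1',f_scale=.001)
print('wheel',len(pts),f.x.round(4),f.cost)
print('cam lateral: screw top',onz(d,320,346,.297).round(4),'TCP',d['s']['position'].round(4))
m=cv2.inRange(cv2.cvtColor(d['image'],cv2.COLOR_BGR2HSV),(15,100,60),(32,255,255))
for y in (245,255,265,340,360,380):
    x=np.where(m[y,240:400]|((d['image'][y,240:400,2]>180)&(d['image'][y,240:400,1]<90)))[0]+240;print(y,x.min(),x.max())
for y,zz in((260,.246),):print(onz(d,320,y,zz).round(4))
# nozzle/reservoir lower bits: sliver at (319,194)
x=np.where(m[185:205,300:340]);print(x[1].mean()+300,x[0].mean()+185)
print('sliver as cap y at .104',onz(d,319.3,194,.104).round(4), 'pred cap top pt',proj(d,[.4905-.016,-.0515,.104]))
E
python3 chk.py
```

```text
wheel 114 [ 0.4905 -0.0508  0.0992] 3.6318449339479696e-06
cam lateral: screw top [ 0.4895 -0.0499  0.297 ] TCP [ 0.4897 -0.0499  0.271 ]
245 271 367
255 265 374
265 261 378
340 275 365
360 278 364
380 297 341
[ 0.4783 -0.0506  0.246 ]
319.40816326530614 196.48639455782313
sliver as cap y at .104 [ 0.4773 -0.0513  0.104 ] pred cap top pt [319.30152758 190.48126219]
```

The offset is about 1 mm, within calibration. I'll nudge by 0.8 mm and start turning clockwise, watching the torque.

To row units: -0.0008 m is -0.002, 0.6 rad is 0.191.

```bash
echo '[{"aperture":0.025, "d":[0, -0.002, 0]}, {"aperture":0.025, "d":[0, -0.002, 0], "turn":0.0318}, {"aperture":0.025, "d":[0, -0.002, 0], "turn":0.0637}, {"aperture":0.025, "d":[0, -0.002, 0], "turn":0.0955}, {"aperture":0.025, "d":[0, -0.002, 0], "turn":0.1273}, {"aperture":0.025, "d":[0, -0.002, 0], "turn":0.1592}, {"aperture":0.025, "d":[0, -0.002, 0], "turn":0.191}]' | python3 shift.py >/dev/null; python3 -c "
from go import *
rel(None)";echo '[{"aperture":0.025, "turn":0.0318}, {"aperture":0.025, "turn":0.0637}]' | python3 shift.py >/dev/null; python3 -c "
from go import *
rel(None)
for n in ['wrist']:
    d=grab(n);np.save(n+'4.npy',d,allow_pickle=True);cv2.imwrite(f'pics/{n}4.png',d['image'])"
```

```text
pos [ 0.49  -0.051  0.271] yawx 2.6002 tilt [ 5.e-04  4.e-04 -1.e+00] q6 0.306 t 6.0 F [-3.79  2.32  7.94] Tq [0.279 0.814 0.044] open 0.0311
pos [ 0.4901 -0.051   0.271 ] yawx 2.4002 tilt [ 9.e-04  5.e-04 -1.e+00] q6 0.506 t 6.2 F [-3.52  2.45  8.53] Tq [0.309 0.754 0.095] open 0.0309
```

View pics/wrist4.png

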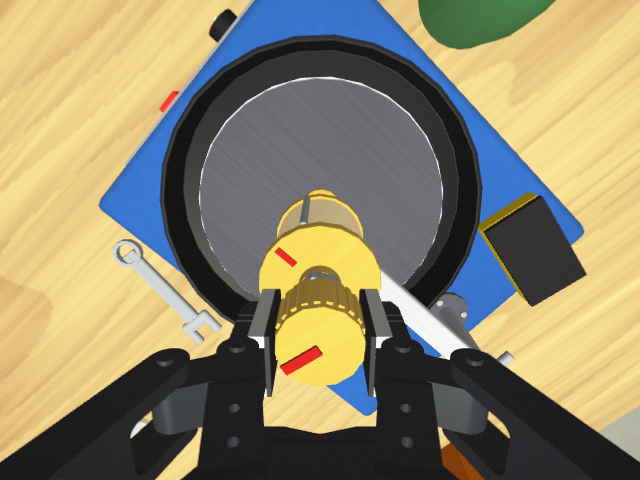

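The wrist view shows the screw turning with the grip: its line at (301,360) has not moved in the tool, while the feeder's mark has moved to (286,257). I'll go on.

To row units: 0.8 rad is 0.2546.

```bash
echo '[{"aperture":0.025, "turn":0.0318}, {"aperture":0.025, "turn":0.0637}, {"aperture":0.025, "turn":0.0955}, {"aperture":0.025, "turn":0.1273}, {"aperture":0.025, "turn":0.1592}, {"aperture":0.025, "turn":0.191}, {"aperture":0.025, "turn":0.2228}, {"aperture":0.025, "turn":0.2546}]' | python3 shift.py >/dev/null; python3 -c "
from go import *
rel(None)";for i in 1 2 3; do :; done; echo '[{"aperture":0.025, "turn":0.0318}, {"aperture":0.025, "turn":0.0637}]' | python3 shift.py >/dev/null; python3 -c "
from go import *
rel(None)"
```

```text
pos [ 0.4909 -0.0509  0.271 ] yawx 1.6003 tilt [ 0.0025  0.001  -1.    ] q6 1.306 t 7.05 F [-1.11  2.7   7.32] Tq [0.518 0.42  0.089] open 0.0313
pos [ 0.4912 -0.0509  0.271 ] yawx 1.4003 tilt [ 0.003  0.001 -1.   ] q6 1.506 t 7.25 F [0.6  2.67 6.5 ] Tq [0.494 0.282 0.069] open 0.0308
```

To row units: 0.05 rad is 0.0159.

```bash
echo '[{"aperture":0.025, "turn":0.0159}, {"aperture":0.025, "turn":0.0318}]' | python3 shift.py >/dev/null; python3 -c "
from go import *
rel(None)"; echo '[{"aperture":0.025, "turn":0.0159}, {"aperture":0.025, "turn":0.0318}]' | python3 shift.py >/dev/null; python3 -c "
from go import *
rel(None)"; echo '[{"aperture":0.025, "turn":0.0127}, {"aperture":0.025, "turn":0.0255}]' | python3 shift.py >/dev/null; python3 -c "
from go import *
rel(None)"
```

```text
pos [ 0.4913 -0.0509  0.271 ] yawx 1.3023 tilt [ 0.0031  0.001  -1.    ] q6 1.604 t 7.45 F [0.02 2.19 6.26] Tq [0.438 0.331 0.032] open 0.0309
pos [ 0.4914 -0.0509  0.271 ] yawx 1.2023 tilt [ 0.0034  0.001  -1.    ] q6 1.704 t 7.65 F [-0.38  1.72  7.09] Tq [0.47  0.242 0.05 ] open 0.0312
pos [ 0.4915 -0.051   0.271 ] yawx 1.1227 tilt [ 3.6e-03  9.0e-04 -1.0e+00] q6 1.784 t 7.85 F [-0.41  1.77  5.69] Tq [0.462 0.175 0.038] open 0.0305
```

To row units: 0.08 rad is 0.0255.

```bash
cat > q.py <<'E'
from go import *
rel(None)
E
echo '[{"aperture":0.025, "turn":0.0127}, {"aperture":0.025, "turn":0.0255}]' | python3 shift.py >/dev/null; python3 q.py; echo '[{"aperture":0.025, "turn":0.0127}, {"aperture":0.025, "turn":0.0255}]' | python3 shift.py >/dev/null; python3 q.py;python3 -c "
from go import *
d=grab('wrist');np.save('wrist5.npy',d,allow_pickle=True);cv2.imwrite(f'pics/wrist5.png',d['image'])"
```

```text
pos [ 0.4914 -0.0512  0.271 ] yawx 1.0438 tilt [ 3.4e-03  3.0e-04 -1.0e+00] q6 1.862 t 8.05 F [1.09 1.51 6.61] Tq [0.437 0.091 0.684] open 0.0311
pos [ 0.4907 -0.0515  0.2711] yawx 0.9639 tilt [ 1.9e-03 -7.0e-04 -1.0e+00] q6 1.942 t 8.25 F [-3.52 -0.19  7.79] Tq [-0.067  0.748  0.267] open 0.0312
```

View pics/wrist5.png

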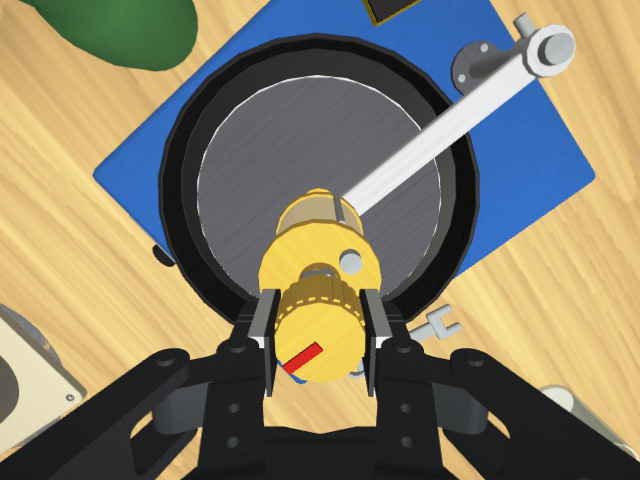

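The wrist view shows the line at (286,372)–(322,346), slightly rotated within the grip. Torque peaked at 0.68 N m and then the grip slipped, so the needle is seated. I'll measure the line's angle as the reference.

```bash
cat > ln.py <<'E'
from go import *
import sys
def line(d):
    b,g,r=[d['image'][...,i].astype(int) for i in range(3)]
    m=((r>110)&(g<80)&(b<80)&(r-g>70)).astype(np.uint8);m[:,:250]=0;m[:,390:]=0;m[:310]=0;m[395:]=0
    n,l,st,c=cv2.connectedComponentsWithStats(m);i=1+np.argmax(st[1:,4]);ys,xs=np.where(l==i)
    P=np.array([onz(d,x,y,.297)[:2] for x,y in zip(xs,ys)]);c=P.mean(0);v=np.linalg.svd(P-c)[2][0]
    s=d['s'];M=R.from_rotvec(s['eef_rot']).as_matrix();
    tip=P[np.argmin(P@M[:2,1])]; v=v*np.sign(v@(tip-c))   # rim end is on the tool's -y side
    a=np.arctan2(v[1],v[0]);y=np.arctan2(M[1,0],M[0,0]);
    return a,y,(a-y)%(2*np.pi),len(xs)
if __name__=='__main__':
    for f in sys.argv[1:]:print(f,np.round(line(np.load(f,allow_pickle=True).item()),4))
E
python3 ln.py wrist3.npy wrist4.npy wrist5.npy
```

```text
wrist3.npy [ -0.9252  -3.0793   2.1541 479.    ]
wrist4.npy [ -1.721    2.4002   2.162  449.    ]
wrist5.npy [ -3.0509   0.9639   2.2684 476.    ]
```

Seated, the line lies along the feeder's outward direction (-3.05 rad), which is consistent with zero. Now the quarter-turn back-off.

To row units: -0.8 rad is -0.2546.

```bash
echo '[{"aperture":0.025}, {"aperture":0.025, "turn":-0.0318}, {"aperture":0.025, "turn":-0.0637}, {"aperture":0.025, "turn":-0.0955}, {"aperture":0.025, "turn":-0.1273}, {"aperture":0.025, "turn":-0.1592}, {"aperture":0.025, "turn":-0.191}, {"aperture":0.025, "turn":-0.2228}, {"aperture":0.025, "turn":-0.2546}]' | python3 shift.py 45 >/dev/null; python3 q.py; echo '[{"aperture":0.025, "turn":-0.0318}, {"aperture":0.025, "turn":-0.0637}, {"aperture":0.025, "turn":-0.0955}, {"aperture":0.025, "turn":-0.1273}, {"aperture":0.025, "turn":-0.1592}, {"aperture":0.025, "turn":-0.191}, {"aperture":0.025, "turn":-0.2228}, {"aperture":0.025, "turn":-0.2451}, {"aperture":0.025, "turn":-0.2451}]' | python3 shift.py >/dev/null; python3 q.py;python3 -c "
from go import *
d=grab('wrist');np.save('wrist6.npy',d,allow_pickle=True);cv2.imwrite(f'pics/wrist6.png',d['image'])";python3 ln.py wrist6.npy
```

```text
pos [ 0.491  -0.0516  0.2711] yawx 1.7677 tilt [ 2.6e-03 -7.0e-04 -1.0e+00] q6 1.138 t 9.2 F [-1.57  0.73  7.09] Tq [ 0.02   0.332 -0.051] open 0.0305
pos [ 0.4913 -0.0514  0.2711] yawx 2.5353 tilt [ 3.3e-03 -3.0e-04 -1.0e+00] q6 0.371 t 10.1 F [-0.8   1.14  5.8 ] Tq [0.141 0.141 0.082] open 0.0308
wrist6.npy [ -1.4823   2.5353   2.2656 458.    ]
```

View pics/wrist6.png

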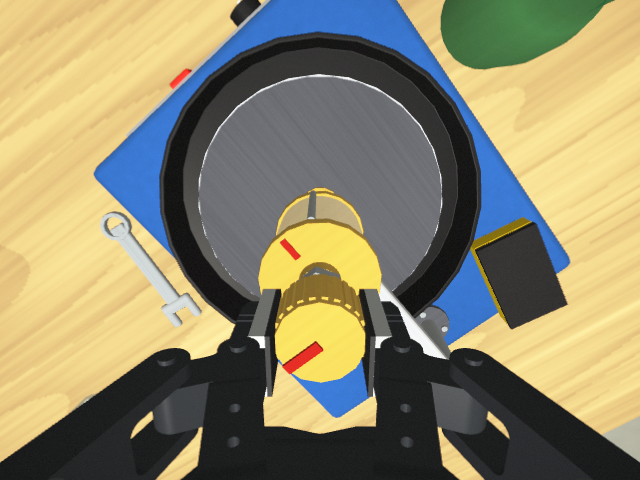

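The line now reads -1.482, so it has backed off 1.569 rad. The screw (column 320) is centred on the wheel ring (columns 199–442), the grip is firm and the bench is undisturbed. Handing in.

```bash
python3 -c "
from workcell import bot, viewer
print(bot.finish_job())"
```

```text
the job is handed in; nothing more can be done
None
```

I swung the nozzle to within about 1 mm of the brass cap's centre, seated the needle and backed it off 1.57 rad, and handed the job in at about 10 s with the thumbscrew still gripped at 45 N; the bystanders in view stand where they were.

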